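Find the full spares tin by its weight and hold it out

ROBOT

A 6-joint arm with a two-finger parallel gripper is mounted at the origin on the work surface. World frame = base frame: x ahead of the robot, y to its left, z up, the work surface at z = 0. Lengths are in m, angles in degrees, forces in N, time in s.
With the tool pointing down it reaches from about 0.375 to 0.75 m from the base axis. Payload 9 kg.
Tool frame: the origin (TCP) lies where the fingers leave the gripper's body, on its centre line; the fingertips stand 73 mm ahead of it and the grasp point (between the pads) lies 54 mm ahead of it (robot.tip_reach is the distance from the TCP to the fingertips, in m); z points along the fingers, y is the direction in which the jaws open and shut (so a half turn about z gives the same grasp; the last joint's range is limited). The gripper opens to 85 mm and grips with 20 to 120 N. Pads are 22 mm wide; open, the fingers measure 114 mm over their backs; the gripper's body (76 mm by 85 mm) begins 54 mm behind the grasp point. The pads swing forward as they close: fully open they stand 13 mm farther back than shut.
Start: joints at [52.042, 5.964, 5.575, 89.605, 0, 77.527], TCP at [0.258, 0.542, 0.304] pointing down, gripper open.
Joint ranges: [-171.21, 171.21], [-48.23, 106.86], [-62.78, 66.21], [-105.2, 120.99], [-86.42, 89.51], [-180, 180]. Speed limits (degrees/s): [127.2, 127.2, 147.25, 180, 180, 180].

INTERFACE

Orientations are given as [roll, pitch, yaw] about the fixed x, y, z axes, in that order (R = Rz(yaw) Ry(pitch) Rx(roll)).
In Python, from plant import robot gives the robot as it stands. Calls block until the motion is done:
- robot.move_pose(position, orientation): joint-space move of the TCP to a pose.
- robot.line_to(position, vel=0.15, rotation=None, guard=None): straight line of the TCP; rotation=None keeps the orientation; vel is the mean speed in m/s. With guard (N) it stops when the force on the tool has changed by that much, and returns True; else False.
- robot.goto_joints(angles): joint-space move.
- robot.set_gripper(opening): finger opening in m; the grip force is fixed at half the most; returns when the fingers have stopped.
- robot.pause(seconds).
- robot.ik(position, orientation): joint angles nearest the present ones, or None.
- robot.observe(): the state.
- robot.grab_frame(name): name is "side" or "top" or "wrist"; returns the picture (420x560x3 uint8, blue, green, red); there is no depth.
- robot.get_calibration(name): a dict with "vertical_fov" (degrees; the focal length in pixels is half the picture's height over the tangent of half this angle, whatever the lens; pixels are square), "cx", "cy" (the principal point, pixels), "k1" (the pictures are not rectified: a ray, as slopes to the right and down, at radius r is drawn at 1 + k1 r^2 times it, then the intrinsics apply), "rvec" (rotation vector, rad) and "tvec" (3), from world to camera coordinates, as OpenCV has them. Camera axes: x right, y down, z forward; pixel columns grow to the right and rows downward; lengths in m; the calibration is good to about 2 mm. A picture is of the moment at which its call begins: read the wrist's pose just before it. get_calibration takes no time and is no camera call; for the wrist camera it gives the pose at the moment of the call.
A pose or a line that the arm cannot do raises robot.IKError and nothing moves.
- robot.job_done(): hands the job in, once; it reports no verdict.
The state is a dict: "time": time; "q": joint angles; "qvel": joint speeds; "joint_torque": joint torques, N m; "tool_pos": TCP position; "tcp_rot": TCP orientation; "ft_force": force on the tool from outside, world axes, zero at the start; "torque": the same for the moment, N m; "gripper_width": finger opening in m.
Only numpy, scipy, OpenCV 4.12 (cv2) and the standard library are available. Lean on these libraries where they do the work, as an engineer would, in place of code of your own. Each camera call takes 0.05 s, during which the arm holds its last target. There are 200 camera calls.

TASK

Of the three identical closed tins on the desk mat only one is still full of spare electrodes: lift them one after another from the robot's left to its right, standing each back on the mat before lifting the next, to feel which is the heaviest. Finish while holding the heaviest tin upright and still about 20 cm above the mat, ready to be taken, with the other two standing upright on the mat. Do not drop or tip any tin, and leave everything else on the desk where it is.

Things in the scene. Friction and masses are not known exactly. Their poses are not given: they have to be found in the camera images.
- tin_left: closed gold-coloured metal tin, a round upright can 58 mm in diameter and 82 mm high; its lid (the top 8 mm) is 60 mm across. The three look the same and cannot be opened; each weighs between 0.15 and 0.85 kg and what is inside may shift a few mm. The heaviest is at least 0.15 kg heavier than either of the others; which one it is changes every time. Origin: centre of the underside, z up along the tin. This is the tin that stands farthest to the robot's left (+y).
- tin_middle: closed gold-coloured metal tin, a round upright can 58 mm in diameter and 82 mm high; its lid (the top 8 mm) is 60 mm across. The three look the same and cannot be opened; each weighs between 0.15 and 0.85 kg and what is inside may shift a few mm. The heaviest is at least 0.15 kg heavier than either of the others; which one it is changes every time. Origin: centre of the underside, z up along the tin. This is the tin that stands in the middle of the row.
- tin_right: closed gold-coloured metal tin, a round upright can 58 mm in diameter and 82 mm high; its lid (the top 8 mm) is 60 mm across. The three look the same and cannot be opened; each weighs between 0.15 and 0.85 kg and what is inside may shift a few mm. The heaviest is at least 0.15 kg heavier than either of the others; which one it is changes every time. Origin: centre of the underside, z up along the tin. This is the tin that stands farthest to the robot's right (-y).
- mat: thin black desk mat with a green stripe near each end, fixed to the desk, 300 mm (its x) by 460 mm (its y) and 4 mm thick; the tins stand on it in a row roughly along its y, about 130 mm apart (at least 100 mm), in the half nearer the robot. Origin: centre of the underside; x points away from the robot, y to the robot's left, z up.
- mouse: grey computer mouse 58 x 100 x 30 mm, loose, lying along the mat's y on the far half of the mat; bystander. Origin: centre of underside.
- probe: white hand probe, a rod 16 mm square and 120 mm long with a 30 mm steel tip, loose, lying along the mat's y on its far half; bystander. Origin: underside of the middle of the white rod.
- gel_bottle: closed clear bottle with a blue cap, 60 mm in diameter, 150 mm high, loose, at the left far part of the desk; bystander. Origin: centre of underside.
- screwdriver: screwdriver lying on the desk to the right of the mat, loose; bystander. Origin: underside of its middle.
Things that resemble listed ones, but are neither listed nor needed, are in the scene too. Leave any pink look-alike of the tin_middle alone.

How it is judged:
By the outcome, as a careful person would: the job done as asked, in the order asked, and still so for the second after the job is handed in, while the arm keeps its last pose, push and grip.
It also fails if it takes over 72 s, if anything falls off the work surface, if the arm or the gripper's body presses on something with over 40 N, if the wrist force passes 120 N, or if a joint passes its speed limit or range.

## Working session

There is one attempt and no reset: what is moved stays moved. The work goes in short steps, each a Python script; the robot and the scene stay as the last script left them, time stands still between calls to the robot, and variables do not carry over. Pictures are saved under pics/ and viewed, about 8 in all and at most 12, crops included, and the job is handed in when it is done.

```bash
mkdir -p pics; ls; python3 - <<'E'
from plant import robot
import cv2
for n in ("top","side"):
    cv2.imwrite(f"pics/{n}0.png",robot.grab_frame(n)); print(n,robot.get_calibration(n))
s=robot.observe();print(s)
E
```

```text
pics
top {'vertical_fov': 56.05670528662666, 'cx': 275.3577816861102, 'cy': 211.86456416141647, 'k1': -0.08891835217379906, 'rvec': array([ 2.20521372, -2.16258339,  0.10597156]), 'tvec': array([-0.00747789,  0.57115028,  1.01036691])}
side {'vertical_fov': 53.99036142196983, 'cx': 276.880097789238, 'cy': 212.74006613923245, 'k1': -0.03837488649285065, 'rvec': array([ 2.21481443, -0.05722121,  0.04298158]), 'tvec': array([-0.58331485,  0.06533218,  0.91616923])}
{'time': 0.1, 'q': array([ 5.20431409e+01,  5.99508950e+00,  5.53163500e+00,  8.96034431e+01,
       -9.96981514e-05,  7.75271758e+01]), 'qvel': array([-0.02157731,  0.05389153,  0.12202705, -0.03891087, -0.09511693,
        0.08272716]), 'joint_torque': array([ 4.67986931e-03, -5.58206964e+01,  5.04722857e+01,  1.28623884e-02,
       -3.49688280e-04, -8.11394727e-06]), 'tool_pos': array([0.25801377, 0.54146337, 0.30320228]), 'tcp_rot': array([-1.79934660e+02, -1.43509585e-02,  1.54515957e+02]), 'ft_force': array([-0.74424335, -0.68149816,  0.36488305]), 'torque': array([-0.00995553, -0.01571518, -0.01085908]), 'gripper_width': 0.08511223258817345}
```

View pics/top0.png

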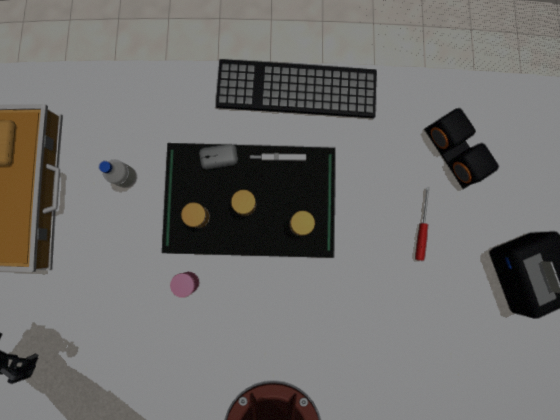

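View pics/side0.png

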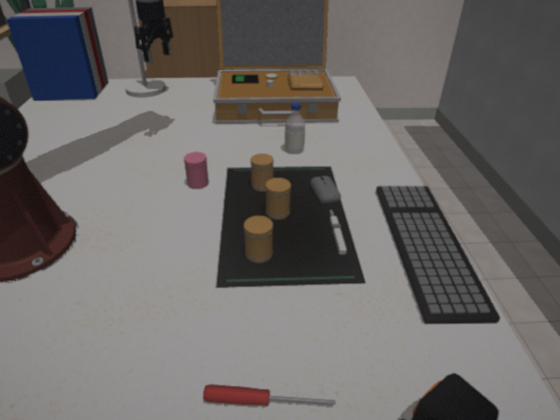

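The top view shows the gold tins at about (195,215), (243,203) and (302,223), from left to right. The pink look-alike is off the mat at (183,285). The side view shows all three upright and well apart.

```bash
cat > h.py <<'E'
import numpy as np, cv2
from plant import robot
def ray(cal,u,v):
    f=210/np.tan(np.radians(cal["vertical_fov"]/2))
    K=np.array([[f,0,cal["cx"]],[0,f,cal["cy"]],[0,0,1.]])
    x,y=cv2.undistortPoints(np.array([[[u,v]]],float),K,np.array([cal["k1"],0,0,0,0]))[0,0]
    R=cv2.Rodrigues(cal["rvec"])[0]
    return -R.T@cal["tvec"].ravel(), R.T@np.array([x,y,1.])
def plane(cal,u,v,z):
    c,d=ray(cal,u,v); return c+d*(z-c[2])/d[2]
E
python3 - <<'E'
from h import *
im=cv2.imread("pics/top0.png"); cal=robot.get_calibration("top")
hsv=cv2.cvtColor(im,cv2.COLOR_BGR2HSV)
for p in((195,215),(243,203),(302,223),(183,285)): print(p,hsv[p[1],p[0]])
g=cv2.inRange(hsv,(12,90,60),(35,255,255)); g[:,:150]=0
n,l,s,c=cv2.connectedComponentsWithStats(g)
for i in range(1,n):
    if s[i][4]>150:
        cs=cv2.findContours((l==i).astype('u1')*255,0,1)[0][0]; (u,v),r=cv2.minEnclosingCircle(cs)
        v2=cv2.inRange(hsv,(12,90,140),(35,255,255))*(l==i)
        m=cv2.moments(v2,True); 
        print(s[i],(u,v,r),"blob",plane(cal,*c[i],.086).round(4),m['m00'],"bright",plane(cal,m['m10']/m['m00'],m['m01']/m['m00'],.086).round(4) if m['m00'] else 0)
print("mat corners",[plane(cal,*p,.004).round(3) for p in((168,143),(335,148),(335,257),(163,254))])
wc=robot.get_calibration("wrist");s=robot.observe();print(wc, -cv2.Rodrigues(wc["rvec"])[0].T@wc["tvec"],s["tool_pos"],s["tcp_rot"])
E
```

```text
(195, 215) [ 20 146 133]
(243, 203) [ 22 144 133]
(302, 223) [ 23 134 133]
(183, 285) [165  77 133]
[231 190  25  24 473] (242.9642791748047, 201.39285278320312, 12.314960479736328) blob [0.5901 0.0851 0.086 ] 0.0 bright 0
[181 202  25  25 480] (193.14102172851562, 214.13818359375, 12.473860740661621) blob [0.5561 0.2073 0.086 ] 0.0 bright 0
[290 211  25  24 480] (302.1363525390625, 222.5, 12.391287803649902) blob [ 0.541  -0.0622  0.086 ] 0.0 bright 0
mat corners [array([0.756, 0.3  , 0.004]), array([ 0.751, -0.156,  0.004]), array([ 0.456, -0.158,  0.004]), array([0.454, 0.3  , 0.004])]
{'vertical_fov': 66.40106433834208, 'cx': 280.1797503034579, 'cy': 209.05559706044727, 'k1': -0.0563973857841757, 'rvec': array([-2.4305241 , -1.53339719, -0.23430708]), 'tvec': array([-0.59952988, -0.03960276,  0.38057855])} [0.18937379 0.57438392 0.37425281] [0.25801377 0.54146337 0.30320228] [-1.79934660e+02 -1.43509585e-02  1.54515957e+02]
```

```bash
cat >> h.py <<'E'
def lids(im,cal,z=.086):
    hsv=cv2.cvtColor(im,cv2.COLOR_BGR2HSV)
    n,l,s,c=cv2.connectedComponentsWithStats(cv2.inRange(hsv,(12,90,60),(35,255,255)))
    out=[]
    for i in range(1,n):
        if s[i][4]>1500:
            cs=cv2.findContours((l==i).astype('u1')*255,0,1)[0][0]; (u,v),r=cv2.minEnclosingCircle(cs)
            out.append((s[i].tolist(),round(r,1),plane(cal,u,v,z).round(4)))
    return out
E
python3 - <<'E'
from h import *
robot.move_pose([.5561,.15,.32],[180,0,90])
robot.pause(.3)
cal=robot.get_calibration("wrist"); im=robot.grab_frame("wrist"); cv2.imwrite("pics/w1.png",im)
for o in lids(im,cal): print(o)
s=robot.observe(); print(s["time"],s["tool_pos"],s["tcp_rot"],s["q"],s["ft_force"])
E
```

```text
([249, 98, 65, 66, 3352], 33.1, array([0.5578, 0.2076, 0.086 ]))
([285, 224, 58, 55, 2484], 29.2, array([0.5914, 0.0855, 0.086 ]))
2.2417 [0.55600388 0.15036988 0.31999538] [-1.79999881e+02 -8.77562970e-04  9.00376590e+01] [2.12974124e+00 1.98826519e+00 3.10270661e+00 9.11145280e+01
 8.81310799e-04 9.20920822e+01] [ 0.43306042 -0.36835682 -0.36695517]
```

View pics/w1.png

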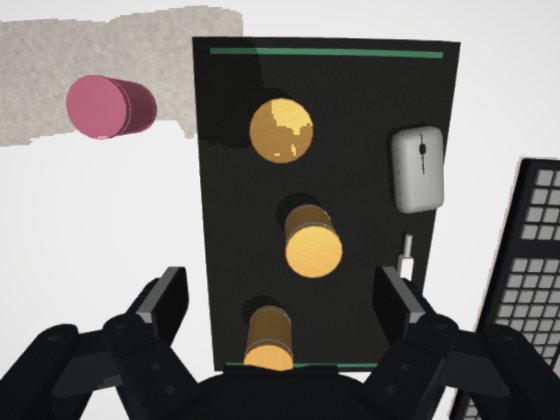

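The wrist view agrees with the top view to within 2 mm, and the approach to the left tin is clear. Next I lift and weigh the left tin.

```bash
cat >> h.py <<'E'
GZ=.106
def force(n=8):
    a=[]
    for _ in range(n): robot.pause(.05); a.append(robot.observe()["ft_force"])
    return np.mean(a,0)
def T(): return round(robot.observe()["time"],1)
def grab(x,y):
    robot.line_to([x,y,GZ+.085],vel=.2); robot.pause(.2); f0=force()
    hit=robot.line_to([x,y,GZ],vel=.08,guard=12)
    robot.set_gripper(.05); 
    print("hit",hit,"w",robot.observe()["gripper_width"],"t",T()); return f0
def weigh(x,y,f0):
    robot.line_to([x,y,GZ+.085],vel=.08); robot.pause(.5); f=force()
    s=robot.observe(); print("dF",(f-f0).round(2),"w",s["gripper_width"],"pos",s["tool_pos"].round(4),"t",T())
def place(x,y):
    robot.line_to([x,y,GZ+.006],vel=.08); robot.pause(.15)
    hit=robot.line_to([x,y,GZ-.001],vel=.015,guard=2.5); print("place hit",hit,robot.observe()["tool_pos"].round(4))
    robot.set_gripper(.085); robot.line_to([x,y,GZ+.11],vel=.15); print("t",T())
E
python3 - <<'E'
from h import *
x,y=.5575,.2075
robot.move_pose([x,y,.25],[180,0,90])
f0=grab(x,y); weigh(x,y,f0)
cv2.imwrite("pics/s1.png",robot.grab_frame("side"))
E
```

```text
hit False w 0.05613779787646507 t 5.3
dF [ 0.3   0.05 -6.57] w 0.05609204527044822 pos [0.5575 0.2075 0.191 ] t 7.4
```

View pics/s1.png

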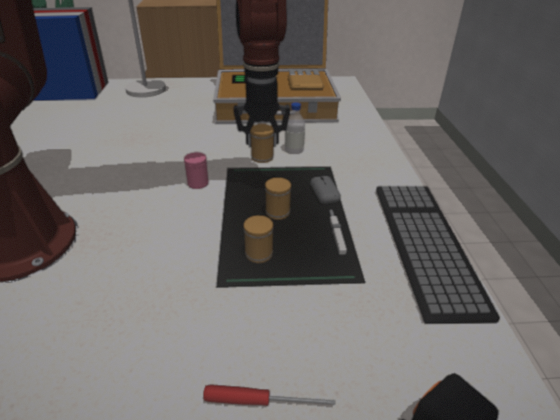

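The left tin hangs upright in the gripper at about (262,143) and weighs 6.6 N (about 0.67 kg). I stand it back, then lift the middle tin.

```bash
python3 - <<'E'
from h import *
place(.5575,.2075)
x,y=.591,.0855
robot.line_to([x,y,.25],vel=.25)
cal=robot.get_calibration("wrist"); im=robot.grab_frame("wrist"); cv2.imwrite("pics/w2.png",im)
for o in lids(im,cal): print(o)
f0=grab(x,y); weigh(x,y,f0)
E
```

```text
place hit True [0.5576 0.2075 0.1066]
t 10.5
([188, 0, 89, 91, 6641], 51.2, array([0.5584, 0.205 , 0.086 ]))
([243, 162, 78, 89, 5093], 44.4, array([0.5919, 0.0912, 0.086 ]))
([204, 297, 60, 56, 1827], 33.0, array([ 0.551 , -0.0223,  0.086 ]))
([196, 335, 65, 46, 1870], 32.3, array([ 0.5421, -0.0608,  0.086 ]))
hit False w 0.05641650428638178 t 13.8
dF [ 0.04 -0.11 -2.64] w 0.05616117399160385 pos [0.591  0.0855 0.191 ] t 15.9
```

View pics/w2.png

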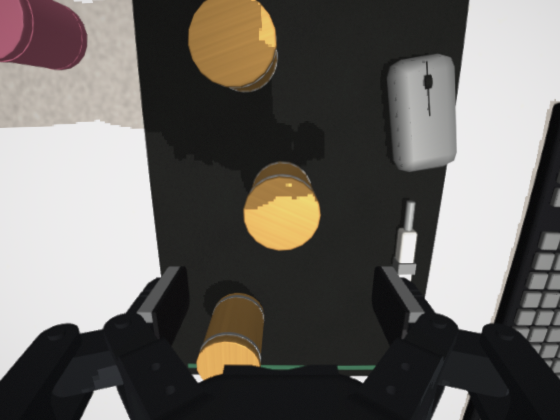

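The left tin is standing upright again, with its lid at about (232,42). The middle tin weighs only 2.6 N. Next is the right tin.

```bash
python3 - <<'E'
from h import *
place(.591,.0855)
x,y=.5425,-.062
robot.line_to([x,y,.25],vel=.25)
cal=robot.get_calibration("wrist"); im=robot.grab_frame("wrist"); cv2.imwrite("pics/w3.png",im)
for o in lids(im,cal): print(o)
f0=grab(x,y); weigh(x,y,f0)
E
```

```text
place hit True [0.5911 0.0855 0.1068]
t 18.9
([311, 0, 91, 49, 3511], 45.3, array([0.5917, 0.0808, 0.086 ]))
([242, 163, 78, 89, 5055], 44.0, array([ 0.5415, -0.0569,  0.086 ]))
hit False w 0.055968933380412624 t 22.4
dF [ 0.29  0.09 -3.25] w 0.05574700463478186 pos [ 0.5425 -0.062   0.191 ] t 24.5
```

View pics/w3.png

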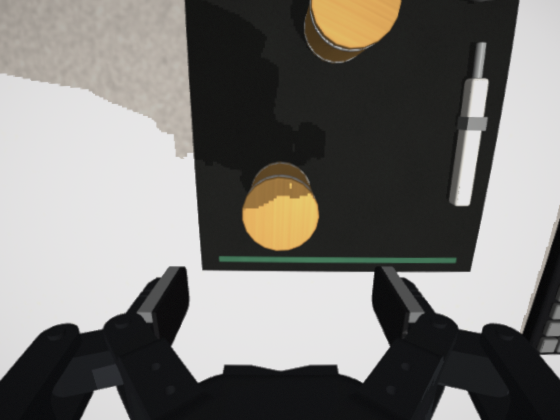

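The middle tin is standing at about (350,20). The weights are 6.6, 2.6 and 3.3 N, so the left tin is clearly the heaviest. I put the right tin back and re-lift the left one to 20 cm.

```bash
python3 - <<'E'
from h import *
place(.5425,-.062)
x,y=.5575,.2075
robot.line_to([x,y,.25],vel=.25)
f0=grab(x,y); weigh(x,y,f0)
robot.line_to([x,y,GZ+.2],vel=.08); robot.pause(1)
s=robot.observe(); print(s["tool_pos"],s["tcp_rot"],s["ft_force"]-f0,s["qvel"].round(2),s["gripper_width"],T())
a=robot.grab_frame("side");b=robot.grab_frame("top")
cv2.imwrite("pics/end.png",cv2.resize(np.hstack([a,b]),(800,300)))
cv2.imwrite("pics/end_side.png",a)
E
```

```text
place hit True [ 0.5426 -0.0621  0.1067]
t 27.5
hit False w 0.05593072529874557 t 31.3
dF [-0.22  0.31 -6.42] w 0.05583164636879999 pos [0.5575 0.2075 0.191 ] t 33.5
[0.55750505 0.20749739 0.30601138] [-1.79626996e+02 -1.73292520e-02  9.00017353e+01] [ 0.33049688 -0.06292074 -6.58737867] [ 0.05  0.02 -0.04  0.08 -0.06  0.01] 0.055891780523141414 36.0
```

View pics/end_side.png

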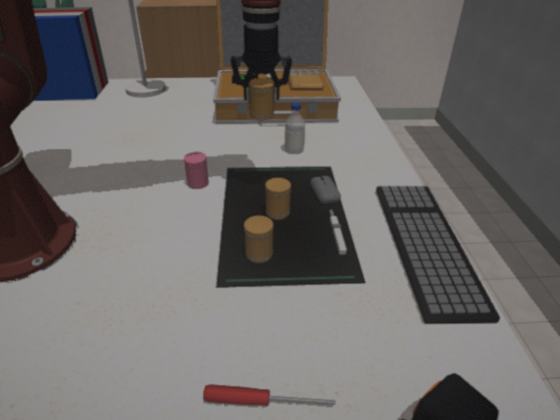

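View pics/end.png

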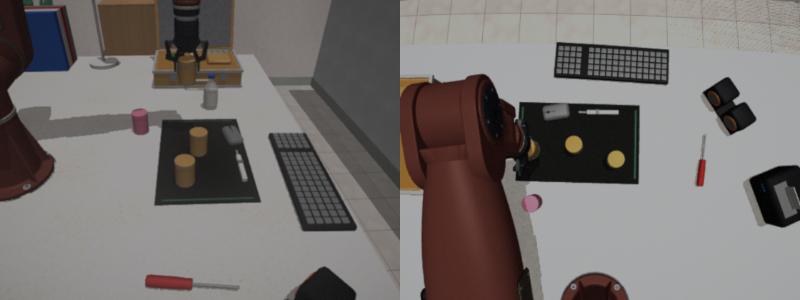

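The side view shows the left tin held upright at about (261,98). The other two stand at (278,198) and (258,240), and everything else is where it was. I'm handing the job in.

```bash
python3 -c "
from plant import robot
robot.job_done()"
```

```text
the job is handed in; nothing more can be done
```

The left tin is the heaviest, and the arm is holding it upright and still about 20 cm above the mat. I lifted the tins left, middle, right, standing each back on the mat before the next. They measured 6.6 N, 2.6 N and 3.3 N (about 0.67, 0.27 and 0.33 kg).

- **Re-check:** lifting the left tin again gave 6.4–6.6 N, matching the first lift.
- **Final pictures:** the other two tins stand upright on the mat. The pink look-alike and the other objects look unmoved.
- **Time:** about 36 s of the 72 s allowed.

No check failed. The close wrist views differed from my position estimates by up to 6 mm, because each outline took in part of the tin's side. The grasps went cleanly anyway.

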